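# Turn the tool pot over and stand it on the narrow bench rail

## Robot

A 6-joint arm with a two-finger parallel gripper is mounted at the origin on the work surface. World frame = base frame: x ahead of the robot, y to its left, z up, the work surface at z = 0. Lengths are in m, angles in rad, forces in N, time in s.
With the tool pointing down it reaches from about 0.35 to 0.975 m from the base axis. Payload 4.9 kg.
Tool frame: the origin (TCP) lies midway between the tips of the shut fingers; the grasp point (between the pads) lies 19 mm behind it (ctrl.hold_point_z is the distance from the TCP to the grasp point, in m); z points along the fingers, y is the line along which they close (so a half turn about z gives the same grasp; the last joint's range is limited). The gripper opens to 85 mm and grips with 20 to 120 N. Pads are 22 mm wide; open, the fingers measure 114 mm over their backs; the gripper's body (76 mm by 85 mm) begins 54 mm behind the grasp point. The pads swing forward as they close: fully open they stand 13 mm farther back than shut.
Start: joints at [1.055, 0.053, 1.613, -0, 1.476, -0.119], TCP at [0.242, 0.576, 0.207] pointing down, gripper open.
Joint ranges: [-3.01, 3.01], [-1.01, 2.22], [0.06, 2.58], [-1.02, 4.17], [0.09, 2.62], [-3.14, 3.14]. Speed limits (rad/s): [2.57, 2.57, 3.14, 3.14, 3.14, 3.14].

## Interface

Orientations are given as a rotation vector (axis times angle).
In Python, from station import status, viewer, finish_job, ctrl gives the robot as it stands.
- The arm moves only by the shell command python3 -m jog 'ROWS' [FORCE]. ROWS is JSON, a list of rows, each a list of 7 numbers: the turn, a rotation vector about the tool's x, y, z each as a share of 5 degrees, from -1 to 1, then the shift along the tool's x, y, z each as a share of 30 mm, from -1 to 1, then the opening, from -1 (shut) to 1 (fully open). A call has 1 to 5 rows; each row shifts and turns the commanded pose from where the row before left it, along the tool's axes as they then stand; what a row does not reach is not made up. A row lasts 1/8 s, in which the tool goes at most 62.5 mm and 10.7 degrees, less where a joint would pass 70% of its speed; a pose out of reach is approached as far as the arm can. A call with a number of a shift or a turn outside -1 to 1 is refused whole. A call with a gripper value outside its range is refused whole. The fingers move at their own pace and stop on an object; FORCE is the grip in N (left out, the last holds). Time passes only in rows, so rows that do not move let the fingers close. It gives the time, the measured TCP pose, the force, the opening and the grip force at its end, in the units of the state.
- status.get_obs(): the state, without advancing time (a new reading comes with each control period).
- viewer.get_image(name): name is "scene" or "top"; returns a dict with "img" (384x512x3 uint8, red, green, blue), "fovy" (degrees; the focal length in pixels is half the picture's height over the tangent of half this angle, whatever the lens; pixels are square), "cx", "cy" (the principal point, pixels), "rvec" (rotation vector, rad) and "tvec" (3), from world to camera coordinates, as OpenCV has them. Camera axes: x right, y down, z forward; pixel columns grow to the right and rows downward; lengths in m; the calibration is good to about 2 mm. A picture is of the moment at which its call begins. There is no depth.
- finish_job(): hands the job in; it is judged then, once.
The state is a dict: "t": time; "q": joint angles; "dq": joint speeds; "effort": joint torques, N m; "tool_pos": TCP position; "tool_rot": TCP orientation; "contact_force": force on the tool from outside, world axes, zero at the start; "wrist_torque": the same for the moment, N m; "opening": finger opening in m; "grip_force": force on a finger pad.
Only numpy, scipy, OpenCV 4.12 (cv2) and the standard library are available. Lean on these libraries where they do the work, as an engineer would, in place of code of your own. Each camera call takes 0.05 s, during which the arm holds its last target. There are 200 camera calls.

## Task

The square aluminium tool pot is upside down on the bench. Turn it mouth-up and lower it onto the top of the narrow raised rail without dropping it, at the middle of its length between the jar and the can, standing upright, square to the rail and centred over its narrow width. Let go of it, and leave the jar, the can, the tape roll and the screwdriver where they are.

Things in the scene. Friction and masses are not known exactly. Their poses are not given: they have to be found in the camera images.
- pot: tool pot: bare aluminium square open box, 54 x 54 mm outside, 90 mm tall, walls and floor 4 mm, flat sides, about 0.2 kg, loose. Origin: centre of the closed end's outer face; z points from closed end to mouth, x and y square to its sides. Starts mouth-down on the bench (z down, origin 90 mm up). Any of its four sides may face along the rail
- pot_center (a point): the middle of the pot, on its axis, 45 mm from either end; axes as the pot's
- pot_mouth (a point): centre of the pot's open mouth, at the rim, 90 mm from the closed end; axes as the pot's
- rail: fixed narrow rail: grey steel beam 380 mm long (its y), 40 mm wide (its x), 30 mm deep, flat top 110 mm above the bench, on two dark posts 165 mm either side of the middle (feet 100 mm in x, 45 mm in y, 6 mm thick). Origin: on the bench under the beam's middle; z up
- rail_top (a point): centre of the rail's flat top face, 110 mm above the bench: where the middle of the pot's closed end belongs; axes as the rail's
- jar: glass jar with dark steel lid, 54 mm diameter, 75 mm tall, loose, standing on the rail 115 to 140 mm from its middle on one side (either). Origin: centre of its underside
- can: steel can with brown label, 54 mm diameter, 100 mm tall, loose, standing on the rail 115 to 140 mm from its middle on the other side. Origin: centre of its underside
- tape: black roll of tape lying flat on the bench, 100 mm diameter, 48 mm high. Origin: centre of its underside
- screwdriver: yellow-handled screwdriver lying on the bench, about 200 mm long along its x axis, handle to -x
Not all that is in view belongs to the job. Leave any orange look-alike of the pot alone.

How it is judged:
By the outcome, as a careful person would: the job done as asked, in the order asked, and still so for the second after the job is handed in, with the robot touching nothing.
It also fails if it takes over 72 s, if anything falls off the work surface, if the arm or the gripper's body presses on something with over 40 N, if the wrist force passes 120 N, or if a joint passes its speed limit or range.

## Working session

There is one attempt and no reset: what is moved stays moved. The work goes in short steps, Python scripts to look and compute and a shell command to move; the robot and the scene stay as the last step left them, time stands still between calls to the robot, and variables do not carry over. Pictures are saved under pics/ and viewed, at most 11 in all, crops included, and the job is handed in when it is done.

```bash
ls; mkdir -p pics; python3 - <<'E'
from station import status, viewer, ctrl
import cv2
print(status.get_obs(), ctrl.hold_point_z)
for n in("scene","top"):
    d=viewer.get_image(n); cv2.imwrite(f"pics/{n}0.png",d["img"][:,:,::-1]); print(n,{k:v for k,v in d.items() if k!="img"})
E
```

```text
pics
{'t': 0.0, 'q': array([ 1.05500502e+00,  5.33452607e-02,  1.61428001e+00, -6.39453443e-06,
        1.47599284e+00, -1.19015560e-01]), 'dq': array([-0.00147484, -0.00151249,  0.0006472 ,  0.00050464, -0.00135639,
        0.00205823]), 'effort': array([ 2.52381113e-03, -3.93672538e+01, -3.70187545e+01,  1.09624502e-04,
        6.94248243e-03,  2.72860561e-06]), 'tool_pos': array([0.24120915, 0.57585787, 0.20527861]), 'tool_rot': array([-6.19048984e-01, -3.07935709e+00,  3.02516919e-03]), 'contact_force': array([-0.14848556, -0.22224473, -0.67865747]), 'wrist_torque': array([ 0.0315833 , -0.03556298,  0.0211384 ]), 'grip_force': 0.0, 'opening': 0.08530136954631064} 0.0187
scene {'fovy': 57.183737738322364, 'cx': 256.22388443167824, 'cy': 187.64887639050832, 'rvec': array([ 2.19536099,  1.42532086, -0.4283217 ]), 'tvec': array([-0.26226027, -0.32495074,  1.11895543])}
top {'fovy': 52.251244849848305, 'cx': 257.82075862913507, 'cy': 186.57717116552755, 'rvec': array([ 2.15706594, -2.15676334,  0.1194621 ]), 'tvec': array([0.06162491, 0.53618202, 1.09526163])}
```

View pics/scene0.png

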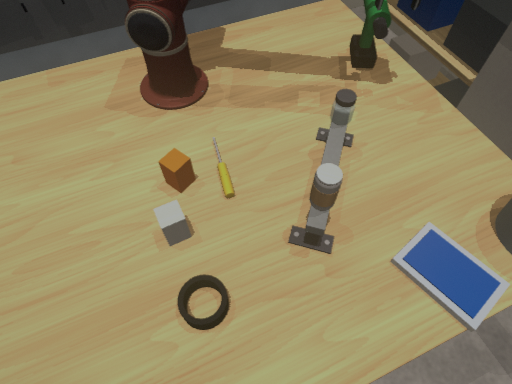

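View pics/top0.png

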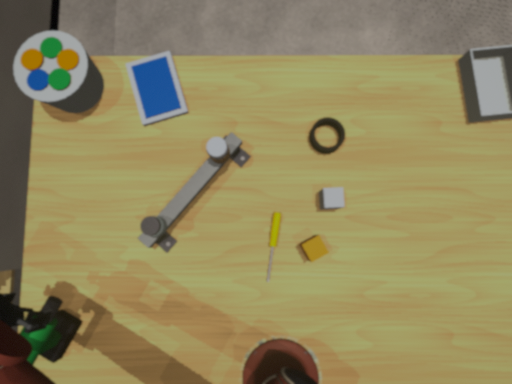

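The top view shows the aluminium pot at about (332,198) and the orange decoy at (314,248). The rail runs from (152,235) to (235,145), with the jar near (152,226) and the can near (217,150). The tape is at (327,135) and the screwdriver at about (273,240). Next I'll measure these and see what `ctrl` offers.

```bash
cat > h.py <<'E'
import numpy as np, cv2
from station import status, viewer, ctrl
from scipy.spatial.transform import Rotation as R
def cam(n):
    d=viewer.get_image(n); f=192/np.tan(np.radians(d["fovy"]/2))
    d["K"]=np.array([[f,0,d["cx"]],[0,f,d["cy"]],[0,0,1]]); d["R"]=cv2.Rodrigues(d["rvec"])[0]; return d
def ray(d,uv):
    v=d["R"].T@np.linalg.inv(d["K"])@np.r_[uv,1.]; return -d["R"].T@d["tvec"], v
def onz(d,uv,z):
    c,v=ray(d,uv); return c+v*(z-c[2])/v[2]
def proj(d,P): return cv2.projectPoints(np.atleast_2d(np.float64(P)),d["rvec"],d["tvec"],d["K"],None)[0][:,0]
E
python3 - <<'E'
from h import *
print([a for a in dir(ctrl) if a[0]!='_'])
d=cam("top"); im=d["img"]; hsv=cv2.cvtColor(im,cv2.COLOR_RGB2HSV)
s=cam("scene"); 
print("cams",-d["R"].T@d["tvec"],-s["R"].T@s["tvec"])
# print rough crops, enlarged
a=cv2.resize(im[180:225,300:365],None,fx=6,fy=6,interpolation=cv2.INTER_CUBIC)
b=cv2.resize(im[125:255,130:260],None,fx=4,fy=4,interpolation=cv2.INTER_CUBIC)[:520]
o=np.zeros((600,800,3),np.uint8); o[:270,:390]=a
o2=s["img"][195:250,145:205]; o[270:270+330,:360]=cv2.resize(o2,None,fx=6,fy=6,interpolation=cv2.INTER_CUBIC)
o[:400,395:795]=cv2.resize(im[125:255,130:260],(400,400),interpolation=cv2.INTER_CUBIC)
cv2.imwrite("pics/c1.png",o[:,:,::-1])
for n,uv in dict(pot0=(332,198)).items(): print(n,onz(d,uv,.09))
for n,uv,z in (("jar",(152,225),.185),("can",(217,149),.21),("tape",(327,136),.048),("drv0",(277,214),.015),("drv1",(268,278),.01),("orange",(315,247),.06)): print(n,onz(d,uv,z))
E
```

```text
['MotionError', 'hold_point_z']
cams [0.40323601 0.05317933 1.15128602] [ 0.9184749  -0.12311521  0.75344621]
pot0 [ 0.49796666 -0.14029457  0.09      ]
jar [0.42281334 0.32102578 0.185     ]
can [0.60781968 0.160466   0.21      ]
tape [ 0.68081413 -0.13747087  0.048     ]
drv0 [0.45814483 0.00620209 0.015     ]
drv1 [0.27582292 0.03263908 0.01      ]
orange [ 0.36523624 -0.0960732   0.06      ]
```

View pics/c1.png

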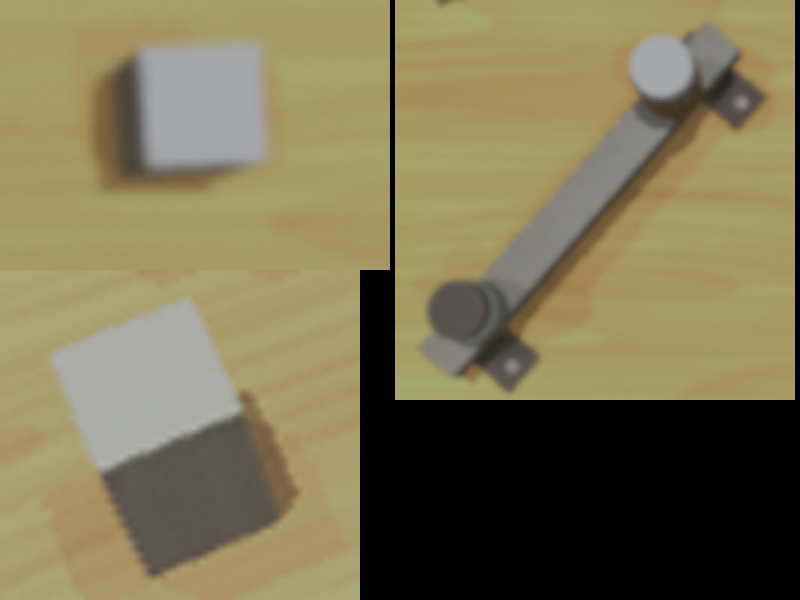

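The crop shows the pot's top face cleanly, at crop corners (137,47), (262,42), (268,162) and (146,170). The rail's ends are at crop (422,348)/(460,376) and (707,24)/(740,52). I'll compute poses from subpixel corners in both views.

```bash
python3 - <<'E'
from h import *
d=cam("top"); s=cam("scene")
def face(D,box,lo,z,name):
    x0,y0,x1,y1=box; im=cv2.resize(D["img"][y0:y1,x0:x1],None,fx=8,fy=8,interpolation=cv2.INTER_CUBIC)
    hsv=cv2.cvtColor(im,cv2.COLOR_RGB2HSV); m=((hsv[...,1]<45)&(hsv[...,2]>lo)).astype(np.uint8)
    c=max(cv2.findContours(m,0,1)[0],key=cv2.contourArea)[:,0]
    p=np.array([onz(D,((u+.5)/8-.5+x0,(v+.5)/8-.5+y0),z) for u,v in c])[:,:2].astype(np.float32)
    r=cv2.minAreaRect(p*1000); print(name,np.round(r[0],1),np.round(r[1],1),round(r[2],1))
    return p
face(d,(300,175,365,225),140,.09,"pot top")
face(s,(140,190,210,250),130,.09,"pot scene")
# typed corners
for D,c,nm in ((d,[(137,47),(262,42),(268,162),(146,170)],"top"),(s,[(52,357),(190,298),(243,413),(103,470)],"scene")):
    off=np.array([300,180]) if nm=="top" else np.array([145,195]); 
    P=np.array([onz(D,(np.array(q)-([0,0] if nm=="top" else [0,270])+.5)/6-.5+off,.09) for q in c])
    e=np.diff(np.r_[P,P[:1]],axis=0)[:,:2]; print(nm,P.mean(0).round(4),np.linalg.norm(e,axis=1).round(4),np.degrees(np.arctan2(e[:,1],e[:,0])).round(1))
k=400/130
P=np.array([onz(d,(np.array(q)-[395,0]+.5)/k-.5+[130,125],.11) for q in [(422,348),(460,376),(740,52),(707,24),(485,285),(622,118),(512,318),(650,150)]])[:,:2]
print(P.round(4)); print("rail c",P[:4].mean(0)); 
for a,b in((0,3),(1,2),(4,5),(6,7),(0,1),(3,2)):
    e=P[b]-P[a]; print(np.linalg.norm(e).round(4),np.degrees(np.arctan2(e[1],e[0])).round(2))
im=s["img"][75:260,270:380]; cv2.imwrite("pics/c2.png",cv2.resize(im,None,fx=3.2,fy=3.2,interpolation=cv2.INTER_CUBIC)[:,:,::-1])
E
```

```text
pot top [ 500.3 -143.9] [55.9 55.8] 2.7
pot scene [ 500.8 -142.8] [55.2 55.1] 3.4
top [ 0.5004 -0.1443  0.09  ] [0.0568 0.0546 0.0552 0.056 ] [ -87.7 -178.6   93.8    3.1]
scene [ 0.5018 -0.1421  0.09  ] [0.0531 0.0541 0.0517 0.0521] [  94.2    3.4  -88.  -175.1]
[[0.3907 0.3767]
 [0.367  0.3432]
 [0.6501 0.1047]
 [0.6754 0.1341]
 [0.4448 0.3241]
 [0.591  0.208 ]
 [0.4164 0.2999]
 [0.5626 0.183 ]]
rail c [0.52079512 0.23966138]
0.374 -40.43
0.3701 -40.1
0.1867 -38.42
0.1872 -38.64
0.0411 -125.35
0.0388 -130.8
```

View pics/c2.png

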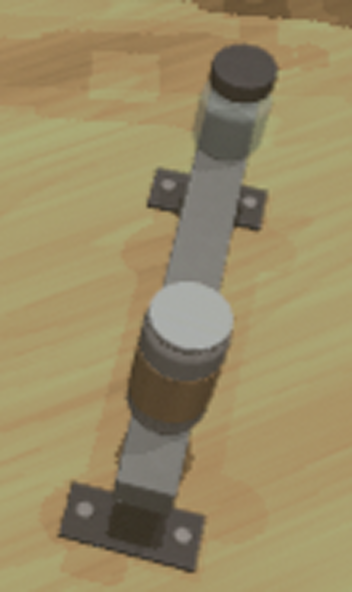

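The scene crop shows the clear stretch of rail between the jar and the can, roughly crop rows 160–280. I'll fit the rail's edges numerically.

```bash
python3 - <<'E'
from h import *
d=cam("top"); s=cam("scene")
def prof(D,p,q,n,half=14,z=.11):
    # sample across rail (world, perpendicular), report edges in world
    g=cv2.cvtColor(D["img"],cv2.COLOR_RGB2HSV)[...,1].astype(np.float32); v=cv2.cvtColor(D["img"],cv2.COLOR_RGB2GRAY).astype(np.float32)
    return g,v
ang=np.radians(-39.6); u=np.array([np.cos(ang),np.sin(ang)]); n=np.array([-u[1],u[0]]); c0=np.array([.5208,.2397])
w=np.arange(-.035,.0351,.0005)
for D,nm in((d,"top"),(s,"scene")):
    sat=cv2.cvtColor(D["img"],cv2.COLOR_RGB2HSV)[...,1].astype(np.float32); val=D["img"].max(2).astype(np.float32)
    Ls=[];Rs=[]; ts=np.arange(-.06,.045,.005) if nm=="top" else np.arange(-.075,-.005,.005)
    for t in ts:
        P=np.c_[c0+t*u+w[:,None]*n,np.full(len(w),.11)]; uv=proj(D,P).astype(np.float32)
        S=cv2.remap(sat,uv[None,:,0],uv[None,:,1],cv2.INTER_LINEAR)[0]; V=cv2.remap(val,uv[None,:,0],uv[None,:,1],cv2.INTER_LINEAR)[0]
        if abs(t)<.003 or t==ts[4]: print(nm,S[::10].round(),V[::10].round())
        gS=np.gradient(cv2.GaussianBlur(S[None],(9,1),0)[0]); gV=np.gradient(cv2.GaussianBlur(V[None],(9,1),0)[0])
        k=len(w)//2
        G=np.abs(gS)+np.abs(gV); 
        def pk(a,b):
            i=a+np.argmax(G[a:b]); j=np.arange(max(i-8,0),min(i+9,len(w))); return (w[j]*G[j]).sum()/G[j].sum()
        Ls.append(pk(0,k)); Rs.append(pk(k,len(w)))
    a=np.polyfit(ts,Ls,1); b=np.polyfit(ts,Rs,1)
    print(nm,"neg",a.round(4),"pos",b.round(4),np.round(np.array(Ls)*1e3,1),np.round(np.array(Rs)*1e3,1))
E
```

```text
top [125. 132. 130.  78.  19.  14.  12.  12.  14.  14.  15.  30.  92. 112.
 107.] [155. 122. 108.  82. 113. 133. 134. 133. 132. 132. 132. 135. 154. 166.
 166.]
top [125. 132. 129.  66.  17.  13.  13.  13.  13.  11.  13.  36. 100. 114.
 110.] [151. 121. 110.  88. 121. 137. 136. 136. 135. 134. 133. 137. 158. 165.
 166.]
top neg [-0.0127 -0.02  ] pos [-0.0146  0.0222] [-18.4 -19.7 -18.7 -18.8 -20.4 -20.1 -20.1 -18.9 -20.9 -20.5 -19.3 -19.3
 -19.7 -20.7 -21.1 -19.8 -19.8 -19.8 -21.1 -20.1 -20.2] [23.  23.  22.9 22.9 23.3 23.  22.6 22.6 22.1 22.5 22.6 22.4 22.4 22.1
 21.6 22.  22.4 22.1 21.6 21.6 21.8]
scene [33. 38. 37. 40. 40. 16. 15. 15. 17. 16. 15. 16. 28. 33. 34.] [ 85.  80.  81.  80.  83. 127. 128. 127. 127. 127. 126. 126.  95.  81.
  83.]
scene neg [ 0.1197 -0.0115] pos [-0.0223  0.0242] [-23.2 -31.8 -14.2 -14.4 -13.8 -14.9 -14.7 -14.8 -14.7 -14.9 -14.8 -15.3
 -15.1 -15.1] [26.7 24.9 25.  26.  25.4 25.  25.7 25.3 24.8 24.5 24.6 24.6 24.4 24.6]
```

```bash
python3 - <<'E'
from h import *
d=cam("top"); s=cam("scene")
sc=lambda q:(np.array(q)+.5)/3.2-.5+[270,75]
B=np.array([onz(s,sc(q),.007) for q in [(168,185),(250,203),(85,509),(183,535)]])[:,:2]
print(B.round(4)); a=(B[0]+B[1])/2;b=(B[2]+B[3])/2; e=b-a
print("mid",(a+b)/2,np.linalg.norm(e),np.degrees(np.arctan2(e[1],e[0])), "perp",np.degrees(np.arctan2(*(B[1]-B[0])[::-1])))
k=400/130
T=np.array([onz(d,(np.array(q)-[395,0]+.5)/k-.5+[130,125],.007) for q in [(513,366),(742,102)]])[:,:2]; print("top bolts",T.round(4), T-B[[0,2]],T-B[[1,3]])
E_=np.array([onz(s,sc(q),.11) for q in [(118,490),(176,501)]])[:,:2]; print("near end",E_)
u=np.array([np.cos(np.radians(-40.4)),np.sin(np.radians(-40.4))]); n=np.array([-u[1],u[0]]);c0=np.array([.5208,.2397])
for nm,P in(("botm",(a+b)/2),("end",E_.mean(0)),("topbolt",T.mean(0))): print(nm,(P-c0)@u,(P-c0)@n)
E
```

```text
[[0.3715 0.3263]
 [0.4191 0.3814]
 [0.6231 0.1118]
 [0.6702 0.1667]]
mid [0.52095398 0.24656999] 0.3305277601952118 -40.48896853886192 perp 49.15914807803044
top bolts [[0.3727 0.3221]
 [0.6252 0.1076]] [[ 0.00127882 -0.00422596]
 [ 0.00211489 -0.00415469]] [[-0.04633263 -0.05930492]
 [-0.04500758 -0.05909947]]
near end [[0.66053211 0.10478122]
 [0.6823139  0.13460407]]
botm -0.004335316285037682 0.005331563140033543
end 0.19248434321850874 0.006231569407561657
topbolt -0.0005359936657974458 -0.03305632130215006
```

```bash
cat > log.py <<'E'
from h import *; import json
o=status.get_obs(); open("log.jsonl","a").write(json.dumps({k:np.array(v).tolist() for k,v in o.items()})+"\n")
Rm=R.from_rotvec(o["tool_rot"]).as_matrix()
print("t",round(o["t"],2),"q",o["q"].round(3),"p",o["tool_pos"].round(4),"F",np.linalg.norm(o["contact_force"]).round(1),"op",round(o["opening"],4),"gf",round(o["grip_force"],1)); print(" x",Rm[:,0].round(3),"y",Rm[:,1].round(3),"z",Rm[:,2].round(3))
E
python3 log.py
python3 -m jog '[[0,0,0,0,0,-1,1],[0,0,0,0,0,-1,1],[0,0,0,0,0,-1,1],[0,0,0,0,0,-1,1],[0,0,0,0,0,0,1]]'; python3 log.py
python3 -m jog '[[0,1,0,0,0,0,1],[0,1,0,0,0,0,1],[0,1,0,0,0,0,1],[0,1,0,0,0,0,1],[0,0,0,0,0,0,1]]'; python3 log.py
python3 -m jog '[[1,0,0,0,0,0,1],[1,0,0,0,0,0,1],[1,0,0,0,0,0,1],[1,0,0,0,0,0,1],[0,0,0,0,0,0,1]]'; python3 log.py
```

```text
t 0.5 q [ 1.055  0.053  1.613 -0.     1.476 -0.119] p [0.2415 0.5764 0.2065] F 0.7 op 0.0855 gf 0.0
 x [-0.922  0.386 -0.   ] y [ 0.386  0.922 -0.   ] z [-0. -0. -1.]
t: 1.12
tool_pos: [0.2422, 0.5775, 0.3302]
tool_rot: [0.619, 3.078, 0.009]
contact_force: [0.1, 0.2, 0.8]
opening: 0.0856
grip_force: 0.0
t 1.12 q [ 1.055  0.008  1.456 -0.     1.672 -0.119] p [0.2422 0.5775 0.3302] F 0.8 op 0.0856 gf 0.0
 x [-0.922  0.386 -0.001] y [0.386 0.922 0.006] z [ 0.003  0.005 -1.   ]
t: 1.75
tool_pos: [0.2423, 0.5753, 0.3236]
tool_rot: [-0.556, -2.741, -0.092]
contact_force: [-0.4, 0.6, -0.1]
opening: 0.0856
grip_force: 0.0
t 1.75 q [ 0.89   0.035  1.469  0.338  1.733 -0.242] p [0.2423 0.5753 0.3236] F 0.7 op 0.0856 gf 0.0
 x [-0.865  0.367  0.342] y [ 0.389  0.921 -0.004] z [-0.317  0.129 -0.94 ]
t: 2.38
tool_pos: [0.2409, 0.5772, 0.3242]
tool_rot: [-0.45, -2.672, 0.378]
contact_force: [0.1, -0.1, 0.4]
opening: 0.0852
grip_force: 0.0
t 2.38 q [ 0.941  0.28   1.224  0.266  2.056 -0.221] p [0.2409 0.5772 0.3242] F 0.4 op 0.0852 gf 0.0
 x [-0.867  0.363  0.342] y [ 0.254  0.911 -0.324] z [-0.429 -0.194 -0.882]
```

```bash
cat > kin.py <<'E'
from h import *; import json
from scipy.optimize import least_squares
rz=lambda a:R.from_euler('z',a); ry=lambda a:R.from_euler('y',a)
def fk(q,p):
    a1,h,L1,a3,L2,lt=p[:6]
    A=rz(q[0]); U=A*ry(q[1]); F=A*ry(q[1]+q[2]); W=F*rz(S4*q[3])*ry(q[4])
    T=W*rz(S6*q[5]+np.pi)
    return A.apply([a1,0,h])+U.apply([0,0,L1])+F.apply([a3,0,L2])+W.apply([0,0,lt]),T
S4=1;S6=1
D=[json.loads(l) for l in open("log.jsonl")]
def fit():
    f=lambda p:np.r_[np.concatenate([fk(d["q"],p)[0]-d["tool_pos"] for d in D]),1e-3*(p-p0)]
    p0=np.array([0,.3,.45,0,.45,.25]); return least_squares(f,p0).x
E
python3 - <<'E'
import kin; from kin import *
for kin.S4 in(1,-1):
  for kin.S6 in(1,-1):
    p=fit(); print(kin.S4,kin.S6,p.round(4),"res mm",[np.linalg.norm((fk(d["q"],p)[0]-d["tool_pos"])*1e3).round(1) for d in D],"deg",[np.degrees((fk(d["q"],p)[1].inv()*R.from_rotvec(d["tool_rot"])).magnitude()).round(1) for d in D])
E
```

```text
1 1 [0.0303 0.213  0.8009 0.2038 0.5718 0.5518] res mm [np.float64(74.3), np.float64(75.3), np.float64(15.2), np.float64(17.8)] deg [np.float64(90.0), np.float64(90.0), np.float64(90.0), np.float64(90.0)]
1 -1 [0.0303 0.213  0.8009 0.2038 0.5718 0.5518] res mm [np.float64(74.3), np.float64(75.3), np.float64(15.2), np.float64(17.8)] deg [np.float64(103.6), np.float64(103.6), np.float64(117.7), np.float64(115.3)]
-1 1 [-0.1018  0.3221 -0.8333 -0.268   0.738  -0.5283] res mm [np.float64(75.0), np.float64(85.8), np.float64(45.5), np.float64(30.6)] deg [np.float64(90.0), np.float64(90.0), np.float64(102.0), np.float64(106.9)]
-1 -1 [-0.1018  0.3221 -0.8333 -0.268   0.738  -0.5283] res mm [np.float64(75.0), np.float64(85.8), np.float64(45.5), np.float64(30.6)] deg [np.float64(103.6), np.float64(103.6), np.float64(127.6), np.float64(131.3)]
```

```bash
cat > kin.py <<'E'
from h import *; import json
from scipy.optimize import least_squares
rz=lambda a:R.from_euler('z',a); ry=lambda a:R.from_euler('y',a)
def fk(q,p):
    a1,h,L1,a3,L2,lt,b,c,e,off=p
    A=rz(q[0]); U=A*ry(q[1]); F=A*ry(q[1]+q[2]); G=F*rz(q[3]); W=G*ry(q[4])
    return A.apply([a1,0,h])+U.apply([0,b,L1])+F.apply([a3,0,L2])+G.apply([0,c,0])+W.apply([e,0,lt]),W*rz(q[5]+off)
def fit():
    D=[json.loads(l) for l in open("log.jsonl")]
    p0=np.array([0,.3,.45,0,.45,.25,.07,0,0,np.pi/2])
    f=lambda p:np.concatenate([np.r_[fk(d["q"],p)[0]-d["tool_pos"],.3*(fk(d["q"],p)[1].inv()*R.from_rotvec(d["tool_rot"])).as_rotvec()] for d in D]+[1e-3*(p-p0)])
    s=[]
    for o in(np.pi/2,-np.pi/2):
        p0[9]=o; s.append(least_squares(f,p0))
    r=min(s,key=lambda r:r.cost); return r.x,r
E
python3 - <<'E'
from kin import *
p,r=fit(); print(p.round(4),(r.fun[:-10].reshape(-1,6)*1e3).round(1))
E
```

```text
[0.     0.238  0.4264 0.0957 0.6099 0.3043 0.0742 0.     0.     1.5708] [[ 0.  0.  0. -0.  0.  0.]
 [-0.  0. -0.  0.  0.  0.]
 [ 0. -0. -0.  0.  0. -0.]
 [-0. -0. -0.  0.  0. -0.]]
```

```bash
cat > plan.py <<'E'
from kin import *
P,_=fit()
lo=np.array([-3.01,-1.01,.06,-1.02,.09,-3.14]); hi=np.array([3.01,2.22,2.58,4.17,2.62,3.14])
def tool(az,el,roll):  # el: degrees pointing below horizontal; roll=+1 -> tool x upward
    a,e=np.radians([az,el]); z=np.array([np.cos(a)*np.cos(e),np.sin(a)*np.cos(e),-np.sin(e)])
    y=np.cross(z,[0,0,1.]); y/=np.linalg.norm(y); y*=roll*-1; x=np.cross(y,z); return np.c_[x,y,z]
def ik(pos,M,seeds=((0,.5,1.3,1.5,1.5,0),(0,.5,1.3,1.5,1.5,1.6),(0,.5,1.3,1.5,1.5,-1.6),(0,.5,1.3,3,1,0),(0,.5,1.3,3,1,2.5),(0,.5,1.3,3,1,-2.5),(0,.5,1.3,0,1.5,0))):
    T=R.from_matrix(M); best=[]
    for s in seeds:
        r=least_squares(lambda q:np.r_[fk(q,P)[0]-pos,.3*(fk(q,P)[1].inv()*T).as_rotvec()],np.clip(s,lo+.01,hi-.01),bounds=(lo,hi)); 
        if r.cost<1e-8 and not any(np.allclose(r.x,b,atol=.02) for b in best): best.append(r.x)
    return best
def mount(g,M): return g+.0187*M[:,2]
E
python3 - <<'E'
from plan import *
for roll in(1,-1):
    M=tool(93,10,roll); print("grasp",roll,M[:,0].round(2)); [print("  ",q.round(2)) for q in ik(mount(np.array([.5007,-.1433,.05]),M),M)]
    M=tool(49.6,-10,roll); print("place",roll,M[:,0].round(2)); [print("  ",q.round(2)) for q in ik(mount(np.array([.5224,.2439,.15]),M),M)]
E
```

```text
grasp 1 [ 0.01 -0.17 -0.98]
   [-0.8   0.67  1.61  0.81  2.03  2.16]
place 1 [ 0.11  0.13 -0.98]
   [-0.13  0.16  2.38  2.15  1.41  2.07]
grasp -1 [-0.01  0.17  0.98]
   [-0.8   0.67  1.61  0.81  2.03 -0.98]
place -1 [-0.11 -0.13  0.98]
   [-0.13  0.16  2.38  2.15  1.41 -1.07]
```

```bash
cat >> plan.py <<'E'
from scipy.spatial.transform import Slerp
def rows(p1,M1,n,p0=None,M0=None,q=None):
    o=status.get_obs(); p0=o["tool_pos"] if p0 is None else p0; M0=R.from_rotvec(o["tool_rot"]).as_matrix() if M0 is None else M0; q=o["q"] if q is None else q
    sl=Slerp([0,1],R.from_matrix([M0,M1])); w=(R.from_matrix(M0).inv()*R.from_matrix(M1)).as_rotvec()/n/np.radians(5)
    print("turn",w.round(2),"max",abs(w).max().round(2)); out=[]
    for i in range(n):
        A=sl(i/n); d=A.inv().apply((np.array(p1)-p0)/n)/.03; out.append(d)
        T=sl((i+1)/n); pos=p0+(np.array(p1)-p0)*(i+1)/n
        r=least_squares(lambda x:np.r_[fk(x,P)[0]-pos,.3*(fk(x,P)[1].inv()*T).as_rotvec()],np.clip(q,lo+1e-3,hi-1e-3),bounds=(lo,hi))
        if r.cost>1e-7 or abs(r.x-q).max()>.25: print("  WARN",i,r.cost,(r.x-q).round(2))
        q=r.x
    print("\n".join(str(d.round(2).tolist()) for d in out)); print("q",q.round(2)); return np.array(p1),M1,q
E
python3 - <<'E'
from plan import *
M=tool(93,10,-1); g=mount(np.array([.5007,-.1433,.05]),M)
a=rows([.40,.20,.42],tool(93,55,-1),20)
pre=g-.10*M[:,2]+[0,0,.2]
rows(pre,M,20,*a)
E
```

```text
turn [-0.48  0.24  0.55] max 0.55
[-0.4, -0.56, -0.13]
[-0.43, -0.53, -0.16]
[-0.45, -0.5, -0.19]
[-0.47, -0.47, -0.22]
[-0.48, -0.44, -0.25]
[-0.5, -0.4, -0.28]
[-0.51, -0.37, -0.31]
[-0.52, -0.33, -0.33]
[-0.53, -0.29, -0.36]
[-0.53, -0.25, -0.38]
[-0.54, -0.21, -0.4]
[-0.54, -0.16, -0.42]
[-0.54, -0.12, -0.44]
[-0.53, -0.08, -0.45]
[-0.52, -0.03, -0.46]
[-0.51, 0.01, -0.48]
[-0.5, 0.06, -0.48]
[-0.49, 0.1, -0.49]
[-0.47, 0.15, -0.5]
[-0.45, 0.19, -0.5]
q [-0.12 -0.52  1.83  0.63  1.88  0.01]
turn [ 0.    0.45 -0.  ] max 0.45
[-0.73, 0.14, -0.2]
[-0.73, 0.14, -0.23]
[-0.72, 0.14, -0.25]
[-0.71, 0.14, -0.28]
[-0.69, 0.14, -0.31]
[-0.68, 0.14, -0.34]
[-0.67, 0.14, -0.36]
[-0.65, 0.14, -0.39]
[-0.64, 0.14, -0.41]
[-0.62, 0.14, -0.44]
[-0.6, 0.14, -0.46]
[-0.58, 0.14, -0.49]
[-0.56, 0.14, -0.51]
[-0.54, 0.14, -0.53]
[-0.52, 0.14, -0.55]
[-0.5, 0.14, -0.57]
[-0.48, 0.14, -0.59]
[-0.45, 0.14, -0.61]
[-0.43, 0.14, -0.63]
[-0.41, 0.14, -0.64]
q [-0.89  0.47  1.45  0.92  2.33 -0.71]
```

```bash

python3 -m jog '[[-0.48,0.24,0.55,-0.4,-0.56,-0.13,1],[-0.48,0.24,0.55,-0.43,-0.53,-0.16,1],[-0.48,0.24,0.55,-0.45,-0.5,-0.19,1],[-0.48,0.24,0.55,-0.47,-0.47,-0.22,1],[-0.48,0.24,0.55,-0.48,-0.44,-0.25,1]]'; python3 log.py
python3 -m jog '[[-0.48,0.24,0.55,-0.5,-0.4,-0.28,1],[-0.48,0.24,0.55,-0.51,-0.37,-0.31,1],[-0.48,0.24,0.55,-0.52,-0.33,-0.33,1],[-0.48,0.24,0.55,-0.53,-0.29,-0.36,1],[-0.48,0.24,0.55,-0.53,-0.25,-0.38,1]]' >/dev/null; python3 log.py
python3 -m jog '[[-0.48,0.24,0.55,-0.54,-0.21,-0.4,1],[-0.48,0.24,0.55,-0.54,-0.16,-0.42,1],[-0.48,0.24,0.55,-0.54,-0.12,-0.44,1],[-0.48,0.24,0.55,-0.53,-0.08,-0.45,1],[-0.48,0.24,0.55,-0.52,-0.03,-0.46,1]]' >/dev/null; python3 log.py
python3 -m jog '[[-0.48,0.24,0.55,-0.51,0,-0.48,1],[-0.48,0.24,0.55,-0.5,0.06,-0.48,1],[-0.48,0.24,0.55,-0.49,0.1,-0.49,1],[-0.48,0.24,0.55,-0.47,0.15,-0.5,1],[-0.48,0.24,0.55,-0.45,0.19,-0.5,1]]' >/dev/null; python3 log.py
```

```text
t: 3.0
tool_pos: [0.2807, 0.4812, 0.35]
tool_rot: [-0.839, -2.572, 0.129]
contact_force: [0.9, -0.7, 0.1]
opening: 0.0851
grip_force: 0.0
t 3.0 q [ 0.731  0.005  1.475  0.349  1.95  -0.126] p [0.2807 0.4812 0.35  ] F 1.2 op 0.0851 gf 0.0
 x [-0.725  0.581  0.37 ] y [ 0.541  0.813 -0.216] z [-0.427  0.044 -0.903]
t 3.62 q [ 0.48  -0.228  1.654  0.433  1.895 -0.065] p [0.3203 0.3868 0.3736] F 1.4 op 0.0854 gf 0.0
 x [-0.524  0.739  0.424] y [ 0.775  0.62  -0.122] z [-0.353  0.264 -0.897]
t 4.25 q [ 0.186 -0.409  1.773  0.53   1.879 -0.027] p [0.36   0.2924 0.3968] F 0.1 op 0.0857 gf 0.0
 x [-0.287  0.82   0.496] y [ 0.933  0.356 -0.048] z [-0.215  0.449 -0.867]
t 4.88 q [-0.128 -0.522  1.838  0.641  1.88   0.007] p [0.3994 0.1982 0.4204] F 0.5 op 0.0855 gf 0.0
 x [-0.04   0.815  0.579] y [ 0.999  0.049 -0.   ] z [-0.029  0.578 -0.816]
```

```bash
python3 - <<'E'
from plan import *
M=tool(93,10,-1); g=mount(np.array([.5007,-.1433,.05]),M)
rows(g-.10*M[:,2]+[0,0,.2],M,20)
p,r=fit(); print(p.round(4),abs(r.fun).max())
E
```

```text
turn [ 0.    0.45 -0.  ] max 0.45
[-0.73, 0.14, -0.2]
[-0.72, 0.14, -0.23]
[-0.71, 0.14, -0.25]
[-0.7, 0.14, -0.28]
[-0.69, 0.14, -0.31]
[-0.68, 0.14, -0.34]
[-0.66, 0.14, -0.36]
[-0.65, 0.14, -0.39]
[-0.63, 0.14, -0.41]
[-0.62, 0.14, -0.44]
[-0.6, 0.14, -0.46]
[-0.58, 0.14, -0.48]
[-0.56, 0.14, -0.51]
[-0.54, 0.14, -0.53]
[-0.52, 0.14, -0.55]
[-0.5, 0.14, -0.57]
[-0.48, 0.14, -0.59]
[-0.45, 0.14, -0.61]
[-0.43, 0.14, -0.62]
[-0.41, 0.14, -0.64]
q [-0.89  0.47  1.45  0.92  2.33 -0.71]
[ 0.      0.238   0.4264  0.0957  0.6099  0.3043  0.0742  0.     -0.
  1.5708] 0.0001598938978601027
```

Tracking is excellent.

```bash

python3 -m jog '[[0,0.45,0,-0.73,0.14,-0.2,1],[0,0.45,0,-0.72,0.14,-0.23,1],[0,0.45,0,-0.71,0.14,-0.25,1],[0,0.45,0,-0.7,0.14,-0.28,1],[0,0.45,0,-0.69,0.14,-0.31,1]]' >/dev/null
python3 -m jog '[[0,0.45,0,-0.68,0.14,-0.34,1],[0,0.45,0,-0.66,0.14,-0.36,1],[0,0.45,0,-0.65,0.14,-0.39,1],[0,0.45,0,-0.63,0.14,-0.41,1],[0,0.45,0,-0.62,0.14,-0.44,1]]' >/dev/null; python3 log.py
python3 -m jog '[[0,0.45,0,-0.6,0.14,-0.46,1],[0,0.45,0,-0.58,0.14,-0.48,1],[0,0.45,0,-0.56,0.14,-0.51,1],[0,0.45,0,-0.54,0.14,-0.53,1],[0,0.45,0,-0.52,0.14,-0.55,1]]' >/dev/null
python3 -m jog '[[0,0.45,0,-0.5,0.14,-0.57,1],[0,0.45,0,-0.48,0.14,-0.59,1],[0,0.45,0,-0.45,0.14,-0.61,1],[0,0.45,0,-0.43,0.14,-0.62,1],[0,0.45,0,-0.41,0.14,-0.64,1]]' >/dev/null; python3 log.py
python3 -m jog '[[0,0,0,0,0,0,1]]'>/dev/null; python3 - <<'E'
from plan import *
o=status.get_obs(); Rc=R.from_rotvec(o["tool_rot"])
M=tool(93,10,-1); g=mount(np.array([.5007,-.1433,.05]),M); pre=g-.10*M[:,2]
print("pre",pre,"rot err/5deg",(Rc.inv()*R.from_matrix(M)).as_rotvec()/np.radians(5))
a=rows(pre,M,8); rows(g,M,5,*a)
d=cam("scene"); cv2.imwrite("pics/s1.png",d["img"][:,:,::-1])
E
```

```text
t 6.12 q [-0.662 -0.152  1.823  0.83   2.093 -0.519] p [ 0.4523 -0.0119  0.3416] F 1.1 op 0.0854 gf 0.0
 x [-0.026  0.532  0.846] y [ 0.999  0.051 -0.002] z [-0.044  0.845 -0.532]
t 7.38 q [-0.887  0.476  1.452  0.929  2.327 -0.703] p [ 0.5054 -0.2222  0.2628] F 0.5 op 0.0857 gf 0.0
 x [-0.006  0.168  0.986] y [ 0.999  0.051 -0.003] z [-0.051  0.984 -0.168]
pre [ 0.50489027 -0.22325514  0.0641176 ] rot err/5deg [ 0.01631405 -0.07965183 -0.05617515]
turn [ 0.   -0.01 -0.01] max 0.01
[-0.81, 0.0, 0.13]
[-0.81, 0.0, 0.13]
[-0.81, 0.0, 0.13]
[-0.81, 0.0, 0.14]
[-0.81, 0.0, 0.14]
[-0.81, 0.0, 0.14]
[-0.81, -0.0, 0.14]
[-0.81, -0.0, 0.14]
q [-0.89  0.76  1.43  0.77  2.15 -0.96]
turn [0. 0. 0.] max 0.0
[0.0, -0.0, 0.67]
[0.0, -0.0, 0.67]
[0.0, -0.0, 0.67]
[0.0, -0.0, 0.67]
[0.0, -0.0, 0.67]
q [-0.8   0.67  1.61  0.81  2.03 -0.98]
```

View pics/s1.png

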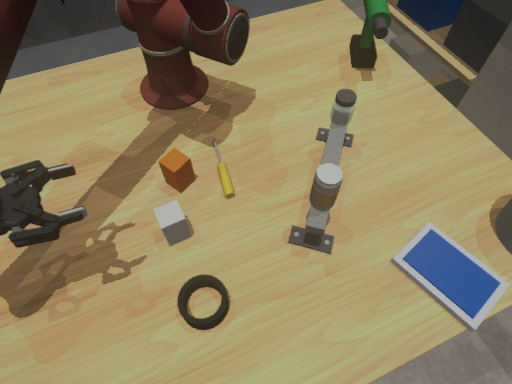

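The gripper is at the left, around (40,205), open and pointing at the pot at (172,222). Nothing else has moved. Next I descend and then advance.

```bash

python3 -m jog '[[0,0,0,-0.81,0,0.13,1],[0,0,0,-0.81,0,0.13,1],[0,0,0,-0.81,0,0.13,1],[0,0,0,-0.81,0,0.14,1],[0,0,0,-0.81,0,0.14,1]]' >/dev/null; python3 log.py
python3 -m jog '[[0,-0.08,-0.06,-0.81,0,0.14,1],[0,0,0,-0.81,0,0.14,1],[0,0,0,-0.81,0,0.14,1],[0,0,0,0,0,0,1]]' >/dev/null; python3 log.py
python3 - <<'E'
from plan import *
M=tool(93,10,-1); g=mount(np.array([.5007,-.1433,.05]),M); rows(g,M,5)
E
```

```text
t 8.18 q [-0.888  0.642  1.458  0.817  2.218 -0.876] p [ 0.5048 -0.2225  0.1379] F 0.4 op 0.0854 gf 0.0
 x [-0.006  0.167  0.986] y [ 0.999  0.052 -0.003] z [-0.052  0.985 -0.167]
t 8.68 q [-0.888  0.756  1.437  0.767  2.15  -0.961] p [ 0.5041 -0.2219  0.0634] F 1.0 op 0.0853 gf 0.0
 x [-0.009  0.17   0.985] y [ 0.999  0.053 -0.   ] z [-0.052  0.984 -0.171]
turn [-0.   -0.01 -0.  ] max 0.01
[0.0, 0.0, 0.66]
[0.0, 0.0, 0.66]
[0.0, 0.0, 0.66]
[0.0, 0.0, 0.66]
[0.0, 0.0, 0.66]
q [-0.8   0.67  1.61  0.81  2.03 -0.98]
```

```bash

python3 -m jog '[[0,0,0,0,0,0.66,1],[0,0,0,0,0,0.66,1],[0,0,0,0,0,0.66,1],[0,0,0,0,0,0.66,1],[0,0,0,0,0,0.66,1]]' >/dev/null; python3 log.py
python3 -m jog '[[0,0,0,0,0,0,1],[0,0,0,0,0,0,0],[0,0,0,0,0,0,-1],[0,0,0,0,0,0,-1],[0,0,0,0,0,0,-1]]' 50 >/dev/null; python3 log.py
python3 -m jog '[[0,0,0,0,0,0,-1],[0,0,0,0,0,0,-1],[0,0,0,0,0,0,-1]]' >/dev/null; python3 log.py
python3 - <<'E'
from h import *
d=cam("top"); s=cam("scene")
o=np.zeros((400,800,3),np.uint8); o[:,:400]=cv2.resize(d["img"][150:250,290:390],(400,400),interpolation=2); o[:,400:]=cv2.resize(s["img"][160:280,90:210],(400,400),interpolation=2)
cv2.imwrite("pics/g1.png",o[:,:,::-1])
E
```

```text
t 9.3 q [-0.799  0.668  1.616  0.811  2.033 -0.983] p [ 0.4998 -0.124   0.0484] F 0.7 op 0.0852 gf 0.0
 x [-0.012  0.174  0.985] y [0.999 0.053 0.003] z [-0.052  0.983 -0.174]
t 9.93 q [-0.801  0.669  1.612  0.811  2.035 -0.982] p [ 0.5002 -0.1262  0.0488] F 1.7 op 0.0532 gf 58.2
 x [-0.012  0.174  0.985] y [0.999 0.052 0.003] z [-0.051  0.983 -0.175]
t 10.3 q [-0.801  0.669  1.613  0.811  2.035 -0.983] p [ 0.5001 -0.1257  0.0488] F 4.4 op 0.053 gf 58.2
 x [-0.012  0.174  0.985] y [0.999 0.052 0.003] z [-0.051  0.983 -0.174]
```

View pics/g1.png

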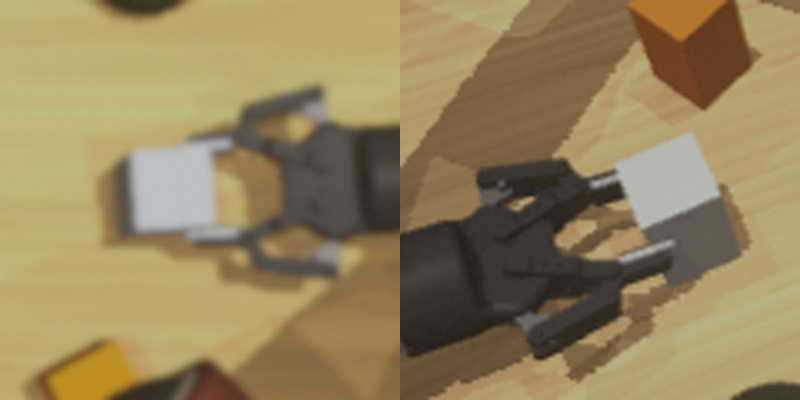

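The grasp is good: the fingers hold both sides of the pot and the opening reads 53 mm. Next come the lift, the roll and the carry.

```bash
python3 - <<'E'
from plan import *
o=status.get_obs(); p=o["tool_pos"]; M0=R.from_rotvec(o["tool_rot"]).as_matrix()
print("lift"); a=rows(p+[0,0,.3],M0,12)
M1=tool(49.6,-10,1); f=np.radians(49.6); tgt=np.array([.5224,.2439,0])+.0176*np.array([np.cos(f),np.sin(f),0])
# mid: az 71 el 0, tool x horizontal
zz=tool(71,0,1)[:,2]
for sg in (1,-1):
    x=np.cross([0,0,sg],zz); Mm=np.c_[x,np.cross(zz,x),zz]
    print("mid",sg); b=rows([.50,.04,.37],Mm,20,*a); c=rows([*tgt[:2],.33],M1,20,*b)
E
```

```text
lift
turn [0. 0. 0.] max 0.0
[0.82, 0.0, -0.15]
[0.82, 0.0, -0.15]
[0.82, 0.0, -0.15]
[0.82, 0.0, -0.15]
[0.82, 0.0, -0.15]
[0.82, 0.0, -0.15]
[0.82, 0.0, -0.15]
[0.82, 0.0, -0.15]
[0.82, 0.0, -0.15]
[0.82, 0.0, -0.15]
[0.82, 0.0, -0.15]
[0.82, 0.0, -0.15]
q [-0.8   0.24  1.6   1.06  2.31 -0.54]
mid 1
turn [-0.25 -0.09 -0.86] max 0.86
[0.08, 0.01, 0.27]
[0.08, 0.02, 0.26]
[0.08, 0.02, 0.26]
[0.09, 0.02, 0.26]
[0.09, 0.02, 0.26]
[0.09, 0.02, 0.26]
[0.09, 0.02, 0.26]
[0.09, 0.02, 0.26]
[0.09, 0.02, 0.26]
[0.09, 0.02, 0.26]
[0.09, 0.02, 0.26]
[0.09, 0.02, 0.26]
[0.09, 0.03, 0.26]
[0.09, 0.03, 0.26]
[0.09, 0.03, 0.26]
[0.09, 0.03, 0.26]
[0.09, 0.03, 0.26]
[0.09, 0.03, 0.26]
[0.09, 0.03, 0.26]
[0.09, 0.03, 0.26]
q [-0.71 -0.19  2.09  1.44  1.93 -1.92]
turn [ 0.09 -0.25 -0.9 ] max 0.9
  WARN 15 0.00013853151746065736 [ 0.03 -0.06  0.02 -0.01 -0.07 -0.01]
  WARN 16 0.0005743711235078455 [ 0.03 -0.07  0.02 -0.02 -0.07 -0.  ]
  WARN 17 0.0012864350127773864 [ 0.04 -0.07  0.02 -0.02 -0.07  0.  ]
  WARN 18 0.002251499924186122 [ 0.04 -0.07  0.02 -0.03 -0.08  0.  ]
  WARN 19 0.003444733142009612
[... 700 characters left out ...]
0.01, -0.05, 0.27]
[-0.0, -0.05, 0.27]
[-0.01, -0.05, 0.27]
[-0.02, -0.05, 0.27]
[-0.03, -0.05, 0.27]
[-0.04, -0.05, 0.27]
[-0.05, -0.05, 0.27]
[-0.06, -0.05, 0.27]
[-0.07, -0.04, 0.27]
[-0.08, -0.04, 0.26]
q [-0.71 -0.19  2.09  1.44  1.93  1.22]
turn [0.24 0.09 0.87] max 0.87
[-0.06, 0.07, 0.36]
[-0.06, 0.08, 0.36]
[-0.06, 0.09, 0.36]
[-0.05, 0.1, 0.35]
[-0.05, 0.11, 0.35]
[-0.04, 0.13, 0.35]
[-0.03, 0.14, 0.35]
[-0.03, 0.15, 0.34]
[-0.02, 0.15, 0.34]
[-0.01, 0.16, 0.34]
[0.0, 0.17, 0.33]
[0.01, 0.18, 0.33]
[0.02, 0.18, 0.32]
[0.03, 0.19, 0.32]
[0.05, 0.19, 0.32]
[0.06, 0.19, 0.31]
[0.07, 0.19, 0.31]
[0.08, 0.2, 0.31]
[0.1, 0.2, 0.3]
[0.11, 0.19, 0.3]
q [-0.13 -0.43  2.44  2.01  1.15  2.55]
```

```bash

python3 -m jog '[[0,0,0,0.4,0,-0.07,-1],[0,0,0,0.82,0,-0.15,-1],[0,0,0,0.82,0,-0.15,-1],[0,0,0,0.82,0,-0.15,-1],[0,0,0,0.82,0,-0.15,-1]]' >/dev/null; python3 log.py
python3 -m jog '[[0,0,0,0.82,0,-0.15,-1],[0,0,0,0.82,0,-0.15,-1],[0,0,0,0.82,0,-0.15,-1],[0,0,0,0.82,0,-0.15,-1],[0,0,0,0.82,0,-0.15,-1]]' >/dev/null
python3 -m jog '[[0,0,0,0.82,0,-0.15,-1],[0,0,0,0.82,0,-0.15,-1],[0,0,0,0.4,0,-0.07,-1],[0,0,0,0,0,0,-1]]' >/dev/null; python3 log.py
python3 -m jog '[[-0.1,0.25,0.91,0.08,0,0.27,-1],[-0.1,0.25,0.91,0.08,0,0.27,-1],[-0.1,0.25,0.91,0.07,0,0.27,-1],[-0.1,0.25,0.91,0.07,-0.01,0.27,-1],[-0.1,0.25,0.91,0.06,-0.02,0.27,-1]]' >/dev/null; python3 log.py
python3 -m jog '[[-0.1,0.25,0.91,0.05,-0.02,0.27,-1],[-0.1,0.25,0.91,0.04,-0.03,0.27,-1],[-0.1,0.25,0.91,0.03,-0.04,0.27,-1],[-0.1,0.25,0.91,0.03,-0.04,0.27,-1],[-0.1,0.25,0.91,0.02,-0.04,0.27,-1]]' >/dev/null; python3 log.py
python3 -m jog '[[-0.1,0.25,0.91,0.01,-0.05,0.27,-1],[-0.1,0.25,0.91,0,-0.05,0.27,-1],[-0.1,0.25,0.91,-0.01,-0.05,0.27,-1],[-0.1,0.25,0.91,-0.02,-0.05,0.27,-1],[-0.1,0.25,0.91,-0.03,-0.05,0.27,-1]]' >/dev/null
python3 -m jog '[[-0.1,0.25,0.91,-0.04,-0.05,0.27,-1],[-0.1,0.25,0.91,-0.05,-0.05,0.27,-1],[-0.1,0.25,0.91,-0.06,-0.05,0.27,-1],[-0.1,0.25,0.91,-0.07,-0.04,0.27,-1],[-0.1,0.25,0.91,-0.08,-0.04,0.26,-1]]' >/dev/null; python3 log.py
```

```text
t 11.03 q [-0.801  0.476  1.65   0.876  2.14  -0.847] p [ 0.4993 -0.1254  0.1611] F 1.5 op 0.053 gf 58.0
 x [-0.01   0.174  0.985] y [0.999 0.053 0.001] z [-0.052  0.983 -0.175]
t 12.15 q [-0.803  0.237  1.597  1.06   2.307 -0.547] p [ 0.4992 -0.127   0.3484] F 2.7 op 0.0529 gf 58.0
 x [-0.012  0.175  0.984] y [0.999 0.053 0.003] z [-0.051  0.983 -0.176]
t 12.78 q [-0.784  0.179  1.712  1.185  2.261 -0.099] p [ 0.4984 -0.0849  0.3518] F 2.2 op 0.0524 gf 58.0
 x [0.383 0.065 0.921] y [ 0.924 -0.04  -0.381] z [ 0.012  0.997 -0.075]
t 13.4 q [-0.768  0.089  1.839  1.296  2.179  0.339] p [ 0.4985 -0.0441  0.357 ] F 1.6 op 0.053 gf 58.0
 x [ 0.704 -0.07   0.707] y [ 0.702 -0.082 -0.707] z [ 0.108  0.994 -0.009]
t 14.65 q [-0.716 -0.195  2.093  1.436  1.927  1.229] p [0.4994 0.0384 0.3675] F 1.7 op 0.0524 gf 58.0
 x [ 0.944 -0.33  -0.011] y [-0.013 -0.004 -1.   ] z [ 0.33   0.944 -0.008]
```

```bash
python3 - <<'E'
from plan import *
M1=tool(49.6,-10,1); f=np.radians(49.6); tgt=np.array([.5224,.2439,0])+.0176*np.array([np.cos(f),np.sin(f),0])
rows([*tgt[:2],.30],M1,20)
E
```

```text
turn [0.25 0.08 0.86] max 0.86
[-0.07, 0.11, 0.36]
[-0.06, 0.12, 0.36]
[-0.05, 0.13, 0.36]
[-0.04, 0.15, 0.35]
[-0.04, 0.16, 0.35]
[-0.03, 0.17, 0.35]
[-0.02, 0.18, 0.34]
[-0.0, 0.18, 0.34]
[0.01, 0.19, 0.34]
[0.02, 0.2, 0.33]
[0.03, 0.2, 0.33]
[0.05, 0.21, 0.32]
[0.06, 0.21, 0.32]
[0.07, 0.21, 0.32]
[0.09, 0.21, 0.31]
[0.1, 0.21, 0.31]
[0.11, 0.21, 0.3]
[0.13, 0.21, 0.3]
[0.14, 0.2, 0.3]
[0.15, 0.2, 0.29]
q [-0.13 -0.34  2.45  2.04  1.19  2.47]
```

```bash

python3 -m jog '[[0.25,0.08,0.86,-0.07,0.11,0.36,-1],[0.25,0.08,0.86,-0.06,0.12,0.36,-1],[0.25,0.08,0.86,-0.05,0.13,0.36,-1],[0.25,0.08,0.86,-0.04,0.15,0.35,-1],[0.25,0.08,0.86,-0.04,0.16,0.35,-1]]' >/dev/null
python3 -m jog '[[0.25,0.08,0.86,-0.03,0.17,0.35,-1],[0.25,0.08,0.86,-0.02,0.18,0.34,-1],[0.25,0.08,0.86,0,0.18,0.34,-1],[0.25,0.08,0.86,0.01,0.19,0.34,-1],[0.25,0.08,0.86,0.02,0.2,0.33,-1]]' >/dev/null; python3 log.py
python3 -m jog '[[0.25,0.08,0.86,0.03,0.2,0.33,-1],[0.25,0.08,0.86,0.05,0.21,0.32,-1],[0.25,0.08,0.86,0.06,0.21,0.32,-1],[0.25,0.08,0.86,0.07,0.21,0.32,-1],[0.25,0.08,0.86,0.09,0.21,0.31,-1]]' >/dev/null
python3 -m jog '[[0.25,0.08,0.86,0.1,0.21,0.31,-1],[0.25,0.08,0.86,0.11,0.21,0.3,-1],[0.25,0.08,0.86,0.13,0.21,0.3,-1],[0.25,0.08,0.86,0.14,0.2,0.3,-1],[0.25,0.08,0.86,0.15,0.2,0.29,-1]]' >/dev/null
python3 -m jog '[[0,0,0,0,0,0,-1],[0,0,0,0,0,0,-1]]' >/dev/null; python3 log.py
python3 - <<'E'
from plan import *
M1=tool(49.6,-10,1); f=np.radians(49.6); tgt=np.array([.5224,.2439,0])+.0176*np.array([np.cos(f),np.sin(f),0])
rows([*tgt[:2],.19],M1,5)
d=cam("top"); s=cam("scene")
o=np.zeros((400,800,3),np.uint8); o[:,:400]=cv2.resize(d["img"][115:265,110:260],(400,400),interpolation=2); o[:,400:]=cv2.resize(s["img"][60:260,230:430],(400,400),interpolation=2)
cv2.imwrite("pics/p1.png",o[:,:,::-1])
E
```

```text
t 15.9 q [-0.492 -0.257  2.308  1.711  1.656  1.873] p [0.5163 0.1479 0.3333] F 1.7 op 0.053 gf 58.0
 x [ 0.686 -0.229 -0.691] y [-0.567  0.427 -0.704] z [0.457 0.875 0.163]
t 17.4 q [-0.134 -0.338  2.447  2.051  1.199  2.449] p [0.5342 0.2566 0.301 ] F 2.0 op 0.0528 gf 58.0
 x [ 0.125  0.135 -0.983] y [-0.76   0.65  -0.007] z [0.638 0.748 0.183]
turn [-0.    0.02  0.02] max 0.02
[0.73, 0.01, -0.13]
[0.73, 0.01, -0.13]
[0.73, 0.01, -0.13]
[0.73, 0.01, -0.13]
[0.73, 0.01, -0.13]
q [-0.13  0.03  2.41  2.13  1.36  2.16]
```

View pics/p1.png

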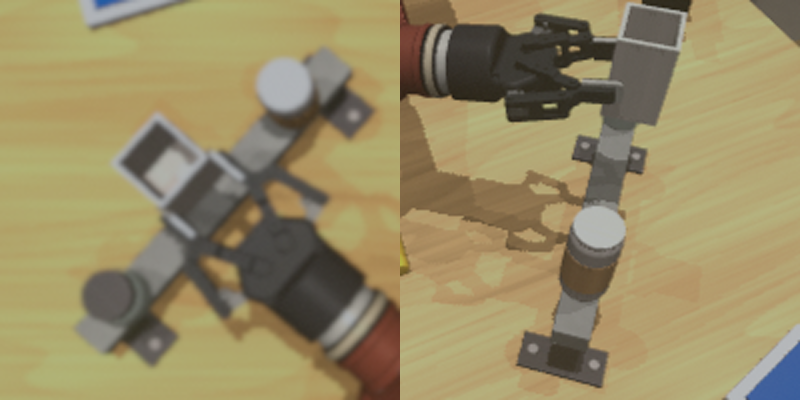

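The pot is mouth-up above the rail's middle, with its rim at about crop (160,160) in the top view. I'll lower it to a 20 mm gap and measure its rim there.

```bash

python3 -m jog '[[0,0.1,0.1,0.73,0,-0.13,-1],[0,0,0,0.73,0,-0.13,-1],[0,0,0,0.73,0,-0.13,-1],[0,0,0,0.73,0,-0.13,-1],[0,0,0,0.73,0,-0.13,-1]]' >/dev/null;python3 log.py
python3 -m jog '[[0,0,0,0.65,0,-0.12,-1],[0,0,0,0,0,0,-1],[0,0,0,0,0,0,-1]]' >/dev/null; python3 log.py
python3 - <<'E'
from plan import *
d=cam("top"); s=cam("scene")
o=np.zeros((400,800,3),np.uint8); o[:,:400]=cv2.resize(d["img"][150:230,140:220],(400,400),interpolation=2); o[:,400:]=cv2.resize(s["img"][90:190,290:390],(400,400),interpolation=2)
cv2.imwrite("pics/p2.png",o[:,:,::-1])
E
```

```text
t 18.12 q [-0.135  0.03   2.409  2.133  1.359  2.159] p [0.5353 0.2562 0.1902] F 1.7 op 0.0526 gf 58.0
 x [ 0.114  0.134 -0.984] y [-0.76  0.65  0.  ] z [0.64  0.748 0.176]
t 18.5 q [-0.135  0.1    2.395  2.142  1.39   2.112] p [0.5351 0.2564 0.1717] F 1.5 op 0.0527 gf 58.1
 x [ 0.114  0.135 -0.984] y [-0.76   0.649  0.   ] z [0.639 0.748 0.177]
```

View pics/p2.png

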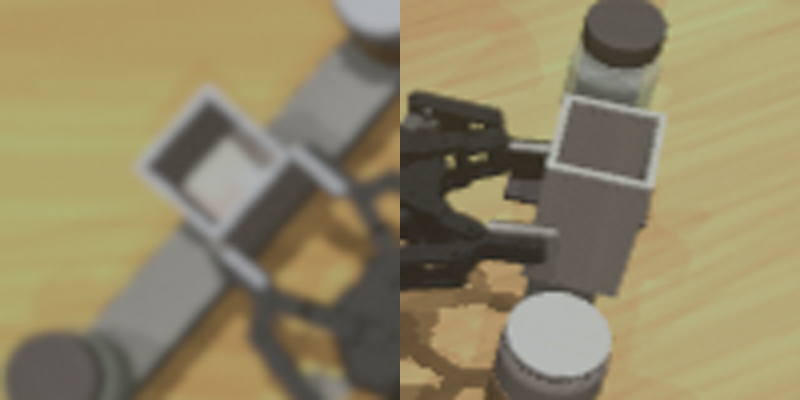

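```bash
python3 - <<'E'
from plan import *
d=cam("top"); s=cam("scene"); z=.2205
u=np.array([np.cos(np.radians(-40.4)),np.sin(np.radians(-40.4))]); n=np.array([-u[1],u[0]]); c=np.array([.5224,.2439])
for nm,D,k,off,q in(("top",d,5,[140,150],[(210,84),(288,150),(213,235),(135,165)]),("scene",s,4,[290,90],[(166,95),(266,114),(254,188),(147,171)])):
    W=np.array([onz(D,(np.array(a)+.5)/k-.5+off,z) for a in q])[:,:2]; e=np.diff(np.r_[W,W[:1]],axis=0)
    m=W.mean(0); print(nm,m.round(4),"along",((m-c)@u).round(4),"cross",((m-c)@n).round(4),np.linalg.norm(e,axis=1).round(4),np.degrees(np.arctan2(e[:,1],e[:,0])).round(1))
o=status.get_obs(); f=np.radians(49.6); print("expected from tool",o["tool_pos"][:2]-.0176*np.array([np.cos(f),np.sin(f)]))
E
```

```text
top [0.5267 0.2426] along 0.0041 cross 0.0018 [0.05   0.054  0.0511 0.0528] [-130.   139.4   48.6  -41.7]
scene [0.5261 0.2449] along 0.0022 cross 0.0032 [0.0525 0.0532 0.0537 0.056 ] [  50.7  -39.4 -126.3  139.4]
expected from tool [0.52346013 0.24333585]
```

```bash

python3 -m jog '[[0,0,0,0.19,0.07,-0.1,-1],[0,0,0,0.2,0,-0.036,-1],[0,0,0,0.15,0,-0.027,-1],[0,0,0,0,0,0,-1],[0,0,0,0,0,0,-1]]'; 
python3 - <<'E'
from plan import *
d=cam("top"); s=cam("scene")
o=np.zeros((600,800,3),np.uint8); o[:400,:400]=cv2.resize(d["img"][150:230,140:220],(400,400),interpolation=2); o[:480,400:]=cv2.resize(s["img"][100:220,290:390],(400,480),interpolation=2)
cv2.imwrite("pics/p3.png",o[:,:,::-1])
E
```

```text
t: 19.32
tool_pos: [0.5317, 0.2567, 0.154]
tool_rot: [-0.599, 1.301, 0.718]
contact_force: [-0.0, 0.5, -2.4]
opening: 0.0528
grip_force: 58.1
```

View pics/p3.png

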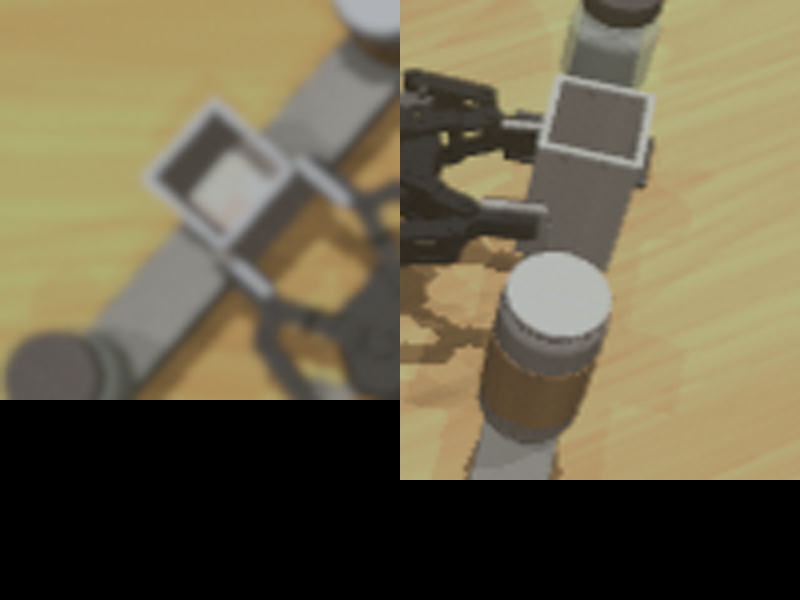

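```bash
python3 - <<'E'
from plan import *
d=cam("top"); s=cam("scene"); z=.2028
u=np.array([np.cos(np.radians(-40.4)),np.sin(np.radians(-40.4))]); n=np.array([-u[1],u[0]]); c=np.array([.5224,.2439])
for nm,D,k,off,q in(("top",d,5,[140,150],[(213,98),(296,163),(222,252),(144,180)]),("scene",s,4,[290,100],[(160,74),(255,95),(242,168),(137,152)])):
    W=np.array([onz(D,(np.array(a)+.5)/k-.5+off,z) for a in q])[:,:2]; e=np.diff(np.r_[W,W[:1]],axis=0)
    m=W.mean(0); print(nm,m.round(4),"along",((m-c)@u).round(4),"cross",((m-c)@n).round(4),np.linalg.norm(e,axis=1).round(4),np.degrees(np.arctan2(e[:,1],e[:,0])).round(1))
# line profile across the rim: dark interior boundaries give wall positions
w=np.arange(-.05,.0501,.0005)
for nm,D in(("top",d),("scene",s)):
    V=D["img"].max(2).astype(np.float32); acc=0
    for t in np.arange(-.012,.013,.002):
        uv=proj(D,np.c_[c+t*u+w[:,None]*n,np.full(len(w),z)]).astype(np.float32); acc=acc+cv2.remap(V,uv[None,:,0],uv[None,:,1],1)[0]
    print(nm,"cross profile",[(round(a*1e3,1),int(b/13)) for a,b in zip(w[::4],acc[::4]) if 18<=abs(a*1e3)<=38])
    acc=0
    for t in np.arange(-.012,.013,.002):
        uv=proj(D,np.c_[c+t*n+w[:,None]*u,np.full(len(w),z)]).astype(np.float32); acc=acc+cv2.remap(V,uv[None,:,0],uv[None,:,1],1)[0]
    print(nm,"along profile",[(round(a*1e3,1),int(b/13)) for a,b in zip(w[::4],acc[::4]) if 18<=abs(a*1e3)<=38])
o=status.get_obs(); f=np.radians(49.6); m=o["tool_pos"][:2]-.0176*np.array([np.cos(f),np.sin(f)]); print("tool",((m-c)@u).round(4),((m-c)@n).round(4))
E
```

```text
top [0.5218 0.2425] along 0.0004 cross -0.0015 [0.0525 0.0561 0.0526 0.0522] [-127.9  141.1   47.8  -39. ]
scene [0.5235 0.2448] along 0.0002 cross 0.0014 [0.0513 0.0532 0.0539 0.0587] [  48.5  -39.8 -125.6  137.8]
top cross profile [(np.float64(-38.0), 76), (np.float64(-36.0), 76), (np.float64(-34.0), 78), (np.float64(-32.0), 87), (np.float64(-30.0), 109), (np.float64(-28.0), 138), (np.float64(-26.0), 161), (np.float64(-24.0), 171), (np.float64(-22.0), 174), (np.float64(-20.0), 174), (np.float64(18.0), 87), (np.float64(20.0), 110), (np.float64(22.0), 138), (np.float64(24.0), 159), (np.float64(26.0), 171), (np.float64(28.0), 174), (np.float64(30.0), 175), (np.float64(32.0), 175), (np.float64(34.0), 176), (np.float64(36.0), 175)]
top along profile [(np.float64(-38.0), 162), (np.float64(-36.0), 160), (np.float64(-34.0), 156), (np.float64(-32.0), 153), (np.float64(-30.0), 153), (np.float64(-28.0), 157), (np.float64(-26.0), 160), (np.float64(-24.0), 150), (np.float64(-22.0), 130), (np.float64(-20.0), 116), (np.float64(18.0), 103), (np.float64(20.0), 112), (np.float64(22.0), 131), (np.flo
[... 542 characters left out ...]
149), (np.float64(26.0), 176), (np.float64(28.0), 165), (np.float64(30.0), 155), (np.float64(32.0), 170), (np.float64(34.0), 180), (np.float64(36.0), 180)]
scene along profile [(np.float64(-38.0), 92), (np.float64(-36.0), 91), (np.float64(-34.0), 91), (np.float64(-32.0), 92), (np.float64(-30.0), 107), (np.float64(-28.0), 145), (np.float64(-26.0), 163), (np.float64(-24.0), 137), (np.float64(-22.0), 111), (np.float64(-20.0), 100), (np.float64(18.0), 100), (np.float64(20.0), 110), (np.float64(22.0), 146), (np.float64(24.0), 168), (np.float64(26.0), 142), (np.float64(28.0), 112), (np.float64(30.0), 100), (np.float64(32.0), 98), (np.float64(34.0), 99), (np.float64(36.0), 99)]
tool -0.0012 -0.0018
```

The pot is now centred on the rail to within about a millimetre, both across and along. Lowering it to contact in small steps.

```bash

python3 -m jog '[[0,0,0,0.05,0,-0.009,-1],[0,0,0,0,0,0,-1]]'|head -4;python3 -m jog '[[0,0,0,0.033,0,-0.006,-1],[0,0,0,0,0,0,-1]]'|head -4; python3 log.py
```

```text
t: 19.77
tool_pos: [0.5316, 0.2567, 0.1524]
tool_rot: [-0.599, 1.301, 0.718]
contact_force: [-0.2, 0.3, -1.6]
t: 20.02
tool_pos: [0.5316, 0.2567, 0.1515]
tool_rot: [-0.599, 1.301, 0.718]
contact_force: [-0.4, 0.1, -1.4]
t 20.02 q [-0.136  0.168  2.385  2.148  1.421  2.064] p [0.5316 0.2567 0.1515] F 1.5 op 0.0527 gf 58.1
 x [ 0.113  0.135 -0.984] y [-0.761  0.649  0.001] z [0.639 0.749 0.176]
```

```bash

for i in 1; do python3 -m jog '[[0,0,0,0.02,0,-0.004,-1],[0,0,0,0,0,0,-1]]'|sed -n 2,4p;python3 -m jog '[[0,0,0,0.02,0,-0.004,-1],[0,0,0,0,0,0,-1]]'|sed -n 2,4p; done
```

```text
tool_pos: [0.5316, 0.2567, 0.1515]
tool_rot: [-0.599, 1.299, 0.718]
contact_force: [-0.8, -0.8, 1.6]
tool_pos: [0.5316, 0.2567, 0.1515]
tool_rot: [-0.599, 1.297, 0.718]
contact_force: [-3.5, -1.5, 6.1]
```

```bash

python3 -m jog '[[0,0,0,-0.015,0,0.003,-1],[0,0,0,0,0,0,-1]]'|sed -n 2,4p
python3 -m jog '[[0,0,0,0,0,0,0.3],[0,0,0,0,0,0,0.36],[0,0,0,0,0,0,0.5],[0,0,0,0,0,0,0.8],[0,0,0,0,0,0,1]]' ; python3 -m jog '[[0,0,0,0,0,0,1],[0,0,0,0,0,0,1],[0,0,0,0,0,0,1]]'
python3 - <<'E'
from plan import *
d=cam("top"); s=cam("scene")
o=np.zeros((480,800,3),np.uint8); o[:400,:400]=cv2.resize(d["img"][150:230,140:220],(400,400),interpolation=2); o[:480,400:]=cv2.resize(s["img"][100:220,290:390],(400,480),interpolation=2)
cv2.imwrite("pics/p4.png",o[:,:,::-1])
E
```

```text
tool_pos: [0.5317, 0.2567, 0.1515]
tool_rot: [-0.599, 1.299, 0.718]
contact_force: [-3.3, -0.9, 5.6]
t: 21.4
tool_pos: [0.5316, 0.2567, 0.1506]
tool_rot: [-0.599, 1.301, 0.717]
contact_force: [-0.8, 0.1, -0.1]
opening: 0.0851
grip_force: 0.0
t: 21.78
tool_pos: [0.5316, 0.2567, 0.1507]
tool_rot: [-0.599, 1.301, 0.717]
contact_force: [0.5, -0.4, -0.5]
opening: 0.0851
grip_force: 0.0
```

View pics/p4.png

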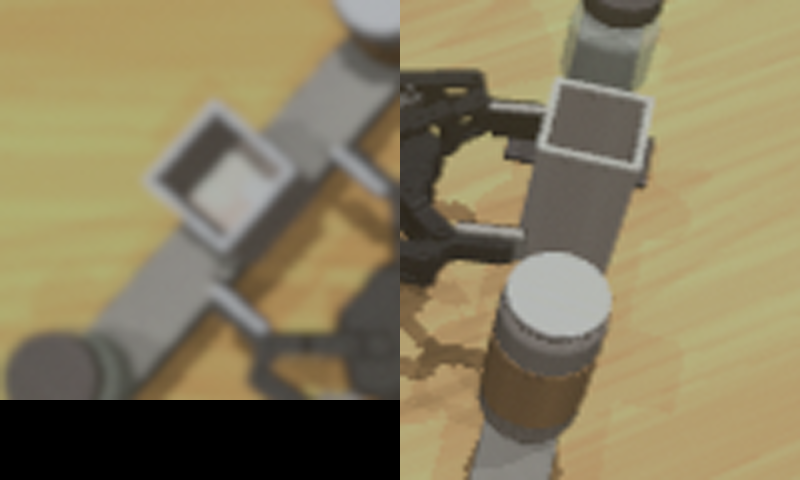

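The pot stands square on the rail by itself and the fingers are open around it. I'll check the retreat path.

```bash
python3 - <<'E'
from plan import *
o=status.get_obs(); p=o["tool_pos"]; M=R.from_rotvec(o["tool_rot"]).as_matrix(); f=np.radians(49.6); h=np.array([np.cos(f),np.sin(f),0])
a=rows(p-.08*h+[0,0,.005],M,6); rows(p-.08*h+[0,0,.155],M,8,*a)
E
```

```text
turn [0. 0. 0.] max 0.0
[-0.11, -0.0, -0.43]
[-0.11, -0.0, -0.43]
[-0.11, -0.0, -0.43]
[-0.11, -0.0, -0.43]
[-0.11, -0.0, -0.43]
[-0.11, -0.0, -0.43]
q [-0.37  0.05  2.51  1.94  1.54  2.12]
turn [0. 0. 0.] max 0.0
  WARN 4 2.7550363290712606e-07 [ 0.   -0.08  0.01 -0.01 -0.02  0.07]
  WARN 5 2.763558649025188e-06 [ 0.   -0.07  0.   -0.01 -0.02  0.06]
  WARN 6 4.65024387596599e-06 [-0.   -0.07  0.   -0.01 -0.02  0.07]
  WARN 7 3.971663489559408e-06 [-0.   -0.07 -0.   -0.01 -0.02  0.07]
[-0.62, 0.0, 0.11]
[-0.62, 0.0, 0.11]
[-0.62, 0.0, 0.11]
[-0.62, 0.0, 0.11]
[-0.62, 0.0, 0.11]
[-0.62, 0.0, 0.11]
[-0.62, 0.0, 0.11]
[-0.62, 0.0, 0.11]
q [-0.37 -0.57  2.58  1.88  1.36  2.64]
```

```bash

python3 -m jog '[[0,0,0,-0.11,0,-0.43,1],[0,0,0,-0.11,0,-0.43,1],[0,0,0,-0.11,0,-0.43,1],[0,0,0,-0.11,0,-0.43,1],[0,0,0,-0.11,0,-0.43,1]]'; python3 -m jog '[[0,0,0,-0.11,0,-0.43,1],[0,0,0,0,0,0,1],[0,0,0,0,0,0,1]]'
python3 - <<'E'
from h import *
d=cam("top"); s=cam("scene")
o=np.zeros((384,800,3),np.uint8); o[:300,:400]=cv2.resize(d["img"],(400,300),interpolation=cv2.INTER_AREA); o[:,400:]=cv2.resize(s["img"][60:252,230:430],(400,384),interpolation=2)
cv2.imwrite("pics/p5.png",o[:,:,::-1])
E
```

```text
t: 22.5
tool_pos: [0.4877, 0.2053, 0.1556]
tool_rot: [-0.598, 1.301, 0.717]
contact_force: [0.3, -0.5, 0.8]
opening: 0.0855
grip_force: 0.0
t: 22.88
tool_pos: [0.48, 0.1958, 0.1567]
tool_rot: [-0.599, 1.301, 0.717]
contact_force: [0.6, 0.1, 0.9]
opening: 0.0854
grip_force: 0.0
```

View pics/p5.png

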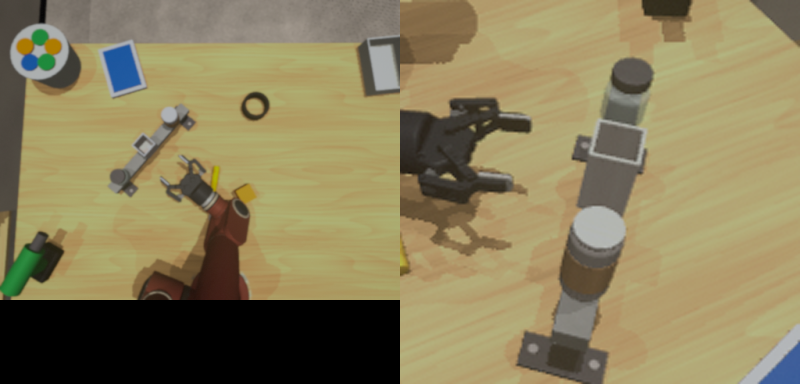

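The pot stands mouth-up, square and mid-rail, at about (145,145) in the left panel, and the gripper is clear of it. The jar, can, tape, screwdriver and orange block are all where they started, so I'm handing in.

```bash
python3 -c "
from station import finish_job
print(finish_job())"
```

```text
the job is handed in; nothing more can be done
None
```

The pot was turned mouth-up, set square on the middle of the rail (within about 1–2 mm of centre by the camera measurements), and released; the jar, can, tape and screwdriver were left in place, and the job was handed in at about 23 s of the 72 s allowed.

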